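# Free the jammed stopper of the pickle jar

### The arm

A 6-joint arm with a two-finger parallel gripper is mounted at the origin on a cart in front of the work surface, level with it; the furniture and walls round the work are solid. World frame = base frame: x ahead of the robot, y to its left, z up, the work surface at z = 0. Lengths are in mm, angles in rad, forces in N, time in s.
With the tool pointing down it reaches from about 300 to 750 mm from the base axis. Payload 8.5 kg.
Tool frame: the origin (TCP) lies on the centre line of the jaws, within the pads' length; the fingertips stand finger_overhang ahead of it and the grasp point (between the pads) is the TCP (finger_overhang is the distance from the TCP to the fingertips, in mm); z points along the fingers, y is the line along which they close (so a half turn about z gives the same grasp; the last joint's range is limited). The gripper opens to 85 mm and grips with 20 to 120 N. Pads are 22 mm wide; open, the fingers measure 114 mm over their backs; the gripper's body (76 mm by 85 mm) begins 54 mm behind the grasp point. The pads swing forward as they close: fully open they stand 13 mm farther back than shut.
Start: joints at [-0.215, 0.381, 1.297, -0, 1.464, -0.215], TCP at [549.982, 0.002, 250.322] pointing down, gripper open.
Joint ranges: [-3.11, 3.11], [-0.89, 2.33], [0.22, 2.48], [-1.42, 4.56], [0.17, 2.85], [-2.88, 2.88]. Speed limits (rad/s): [2.39, 2.39, 3.14, 3.14, 3.14, 3.14].

### API

Orientations are given as a rotation vector (axis times angle).
In Python, from workcell import * gives the robot as it stands.
- The arm moves only by the shell command python3 -m pendant 'ROWS'. ROWS is JSON, a list that holds one entry, the list of rows, each a list of 7 numbers: the shift along the tool's x, y, z in m, then the turn, a rotation vector about the tool's x, y, z in degrees, then the finger opening in m, from 0 to 0.0854. In form: [[[x, y, z, wx, wy, wz, hand], ...]]. A call has 1 to 8 rows; each row shifts and turns the commanded pose from where the row before left it, along the tool's axes as they then stand; what a row does not reach is not made up. A row lasts 1/12 s, in which the tool goes at most 41.7 mm and 7.16 degrees, less where a joint would pass 70% of its speed; a pose out of reach is approached as far as the arm can. A call with a gripper value outside its range is refused whole. The fingers move at their own pace and stop on an object; the grip force is fixed at half the most. Time passes only in rows, so rows that do not move let the fingers close. It gives the time, the measured TCP pose, the force, the opening and the grip force at its end, in the units of the state.
- read_state(): the state, without advancing time (a new reading comes with each control period).
- read_camera(name): name is "scene" or "side" or "wrist"; returns a dict with "img" (400x640x3 uint8, red, green, blue), "fx", "fy", "cx", "cy" (pixels), "k1" (the pictures are not rectified: a ray, as slopes to the right and down, at radius r is drawn at 1 + k1 r^2 times it, then the intrinsics apply), "world_to_cam" (4x4, takes a point from world to camera coordinates). Camera axes: x right, y down, z forward; pixel columns grow to the right and rows downward; lengths in mm; the calibration is good to about 2 mm. A picture is of the moment at which its call begins. There is no depth.
- finish_job(): hands the job in; it is judged then, once.
The state is a dict: "t": time; "qpos": joint angles; "joint_vel": joint speeds; "tau": joint torques, N m; "position": TCP position; "eef_rot": TCP orientation; "contact_force": force on the tool from outside, world axes, zero at the start; "ft_torque": the same for the moment, N m; "finger_gap": finger opening in mm; "grip_force": force on a finger pad.
Only numpy, scipy, OpenCV 4.12 (cv2) and the standard library are available. Lean on these libraries where they do the work, as an engineer would, in place of code of your own. Each camera call takes 0.05 s, during which the arm holds its last target. There are 200 camera calls.

### The job

The tapered wooden stopper of the white pickle jar has jammed in its neck. Twist it by its bar handle until it breaks free, pull it out, and stand it upright, handle up, on the clear part of the chopping board. Leave the jar standing where it is (do not lift, drag or tip it), do not slam the stopper down, and do not disturb the garlic, the onion or the steel tumbler.

Things in the scene. Friction and masses are not known exactly. Their poses are not given: they have to be found in the camera images.
- jar: squat round white stoneware jar, heavy (about 3 kg) and loose on the worktop, 137 mm wide, 125 mm high; upright neck 85 mm wide with a mouth 71 mm wide at the top. Origin at the centre of its underside, z up. A pull of more than about 25 N on the jammed stopper lifts it
- jar_mouth (a point): centre of the jar's mouth, at rim height. The stopper sits jammed in it: a straight pull does not move it; turning takes about 0.15 to 0.6 N m. The turn that frees it differs every time and cannot be seen: 20 to 110 degrees one way, and about 130 degrees less that much the other way, so that one way takes at most about 65 degrees
- stopper_handle (a point): centre of the bar handle of the wooden stopper. Bar 60 mm long (x axis), 24 mm thick (y), 44 mm high (z, up out of the jar), reaching from 22 mm below this point to 20 mm above it; under it a round shoulder 69 mm wide. When it gives, the stopper is pushed up 5 mm with 6 to 18 N (a hand that holds it feels that), turns lightly and can be pulled straight up
- stopper_foot (a point): centre of the flat underside of the stopper's foot (53 mm wide, hidden in the jar at first), 74 mm below the handle's centre along the stopper's axis; it starts 40 mm below the rim. Stopper 94 mm long, about 0.15 kg. Held down rigidly where it gives and then turned back, it jams again; once lifted or left to rise 4 mm it stays free
- chop_board: green chopping board, fixed, 250 mm (x) by 360 mm (y), 10 mm thick. Origin at the centre of its underside, z up
- garlic: garlic bulb, about 53 mm across and high, standing on the board near one short side (about 120 mm from the board's centre along the board's +y). Origin at the centre of its underside
- onion: brown onion, about 75 mm across and high, loose near the jar. Origin at the centre of its underside
- steel_tumbler: steel tumbler, 71 mm wide, 104 mm high, loose near the jar. Origin at the centre of its underside
Mind the look-alikes: they are no part of the job. What is shaped like the part that bears stopper_handle but pink or turquoise is not meant.

How it is judged:
By the outcome, as a careful person would: the job done as asked, in the order asked, and still so for the second after the job is handed in, with the robot touching nothing.
It also fails if it takes over 67 s, if anything falls off the work surface, if the arm or the gripper's body presses on something with over 40 N, if the wrist force passes 120 N, or if a joint passes its speed limit or range.

## Working session

There is one attempt and no reset: what is moved stays moved. The work goes in short steps, Python scripts to look and compute and a shell command to move; the robot and the scene stay as the last step left them, time stands still between calls to the robot, and variables do not carry over. Pictures are saved under pics/ and viewed, at most 10 in all, crops included, and the job is handed in when it is done.

```bash
mkdir -p pics; cat > h.py <<'E'
from workcell import *
import numpy as np, cv2
def cam(n,f=None):
    c=read_camera(n)
    if f: cv2.imwrite('pics/'+f,cv2.cvtColor(c['img'],cv2.COLOR_RGB2BGR))
    return c
def ray(c,u,v):
    K=np.array([[c['fx'],0,c['cx']],[0,c['fy'],c['cy']],[0,0,1.]])
    s=cv2.undistortPoints(np.array([[[u,v]]],float),K,np.array([c['k1'],0,0,0.]))[0,0]
    W=np.array(c['world_to_cam']);R=W[:3,:3];o=-R.T@W[:3,3]
    d=R.T@np.array([s[0],s[1],1]);return o,d/np.linalg.norm(d)
def plane(c,u,v,z):
    o,d=ray(c,u,v);return o+d*(z-o[2])/d[2]
def meet(a,b):
    (o1,d1),(o2,d2)=a,b
    t=np.linalg.lstsq(np.c_[d1,-d2],o2-o1,rcond=None)[0]
    p,q=o1+t[0]*d1,o2+t[1]*d2;return (p+q)/2,np.linalg.norm(p-q)
E
python3 - <<'E'
from h import *
a=cam('scene','s0.png');b=cam('side','d0.png');w=cam('wrist','w0.png')
for c in (a,b,w): print(ray(c,320,200))
s=read_state();print(s)
E
```

```text
(array([ 107.46429625,  910.92236756, 1014.50358512]), array([ 0.31047646, -0.65772903, -0.68629213]))
(array([ 114.36268654, 1097.04933046,  540.71143054]), array([ 0.34162884, -0.8709847 , -0.35309402]))
(array([549.12665521,  77.32982782, 372.70928436]), array([ 0.00301035, -0.31104007, -0.95039203]))
{'t': 0.15, 'qpos': array([-2.15327614e-01,  3.81075528e-01,  1.29799135e+00, -2.81151645e-05,
        1.46360533e+00, -2.15299552e-01]), 'joint_vel': array([ 0.00181865, -0.000899  , -0.00281446, -0.00086993,  0.00154981,
       -0.00146504]), 'tau': array([ 1.94521621e-03, -4.48624384e+01, -2.31344014e+01, -1.86937300e-04,
        3.77541786e-03, -1.65174959e-05]), 'position': array([5.49816629e+02, 1.57590692e-02, 2.49867332e+02]), 'eef_rot': array([-2.22083720e+00, -2.22078160e+00,  9.51895296e-04]), 'contact_force': array([ 0.08046107, -0.55153139,  0.09365187]), 'ft_torque': array([ 0.00353438, -0.0354533 ,  0.00016834]), 'grip_force': 0.0, 'finger_gap': 85.28162460915546}
```

View pics/s0.png

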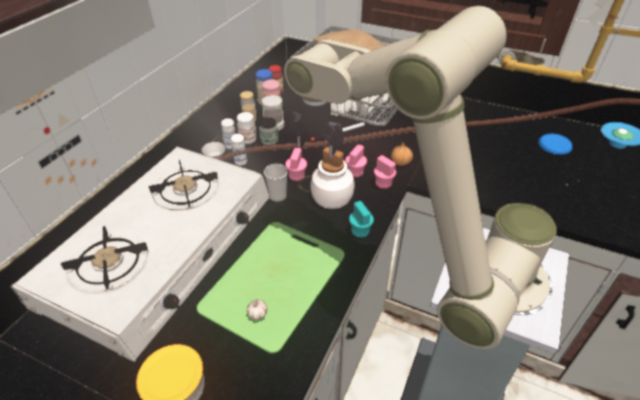

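View pics/d0.png

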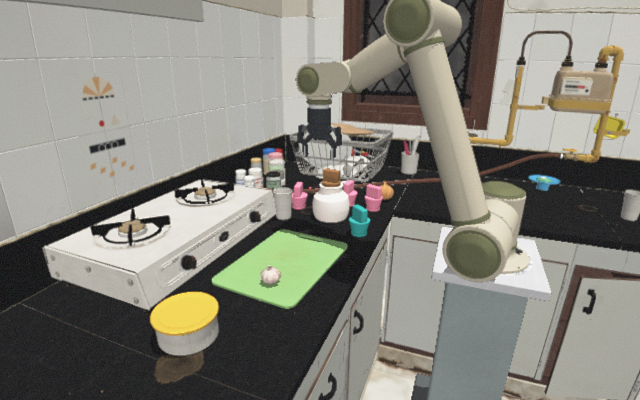

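View pics/w0.png

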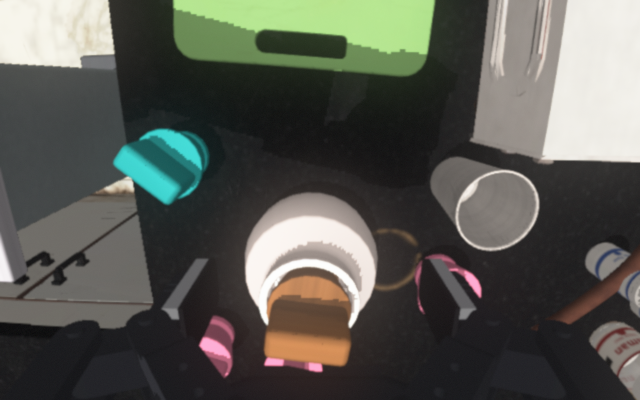

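The scene and side views show the jar with its brown stopper (scene ~(333,160), side ~(332,180)), the green board (~(275,285)) and garlic at its near end. In the wrist view, the top of the bar is at ~(308,350) and runs nearly along the image's x. The tumbler is at (497,210), with pink and turquoise decoys around the jar.

```bash
python3 - <<'E'
from h import *
w=cam('wrist')
for p in [(265,338),(352,335),(350,365),(266,362)]: print('bar top',plane(w,*p,179).round(1))
print('rim L/R',plane(w,260,305,125).round(),plane(w,375,300,125).round())
cc={n:cam(n) for n in('scene','side')}
def big(m):
    m=cv2.morphologyEx(m,cv2.MORPH_OPEN,np.ones((3,3)));k=max(cv2.findContours(m,0,2)[0],key=cv2.contourArea);return k
G={}
for n,c in cc.items():
    h=cv2.cvtColor(c['img'],cv2.COLOR_RGB2HSV)
    k=big(cv2.inRange(h,(40,60,80),(75,255,255)))
    P=np.array([plane(c,*q[0],10)[:2] for q in k],np.float32)
    r=cv2.minAreaRect(P);print(n,'board',r)
    # brown stopper pixels near the jar
    m=cv2.inRange(h,(5,80,40),(16,255,255));m[:140]=0;m[200:]=0;m[:,:315]=0;m[:,355:]=0
    print(n,'stopper bbox',cv2.boundingRect(big(m)))
# board points matched by the text: front left corners etc; garlic base
print('garlic',plane(cc['side'],270,283,10).round(),plane(cc['scene'],257,316,10).round())
print('tumbler',plane(cc['side'],284,217,0).round(),'onion',plane(cc['side'],388,197,0).round())
print('handle top 2-view',meet(ray(cc['side'],332,171),ray(w,308,350)),meet(ray(cc['scene'],333,153),ray(w,308,350)))
for n,c in cc.items():
    cv2.imwrite(f'pics/{n}_c.png',cv2.resize(cv2.cvtColor(c['img'],cv2.COLOR_RGB2BGR)[130:250,260:420],None,fx=5,fy=5,interpolation=cv2.INTER_CUBIC)[:600])
cv2.imwrite('pics/both.png',np.vstack([cv2.resize(cv2.imread(f'pics/{n}_c.png'),(400,300)) for n in cc]))
E
```

```text
bar top [512.8 -84.3 179. ]
bar top [571.5 -81.6 179. ]
bar top [ 571.  -107.3  179. ]
bar top [ 512.4 -104.9  179. ]
rim L/R [500. -96. 125.] [596. -91. 125.]
scene board ((543.7523803710938, 276.81756591796875), (366.8402099609375, 259.15350341796875), 85.4291763305664)
scene stopper bbox (315, 141, 29, 31)
side board ((542.1610717773438, 281.15863037109375), (368.7276916503906, 257.4166259765625), 85.47496795654297)
side stopper bbox (322, 169, 18, 18)
garlic [526. 394.  10.] [525. 394.  10.]
tumbler [695. -22.   0.] onion [ 384. -379.    0.]
handle top 2-view (array([ 540.50995372, -102.34749192,  170.73937463]), np.float64(2.3073086209980858)) (array([ 541.87023173, -102.7306203 ,  167.54323106]), np.float64(2.538638213379737))
```

View pics/both.png

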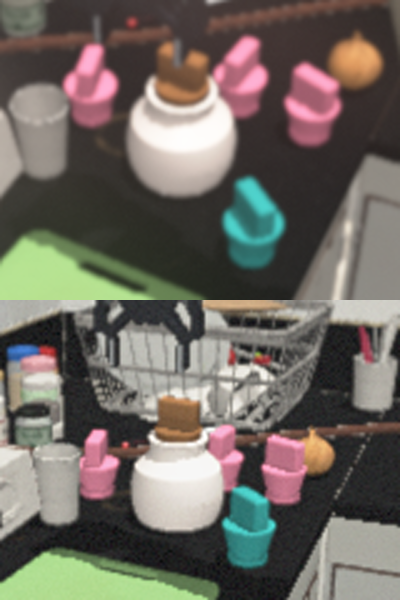

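Bar top centre is about (542,-95), bar along world x; the clear part of the board is around (540,225). The crops confirm the bar's upper front edge in the side view at ~(332,169.6). I'll move part way over the jar and start rotating.

```bash
python3 -m pendant '[[[-0.03,-0.004,0,0,0,0,0.085],[-0.03,-0.004,0,0,0,0,0.085],[0,0,0,0,0,-7,0.085],[0,0,0,0,0,-7,0.085],[0,0,0,0,0,-7,0.085],[0,0,0,0,0,-7,0.085]]]'
python3 - <<'E'
from h import *
import workcell
s=read_state();print(s['qpos'].round(2),s['position'],getattr(workcell,'finger_overhang',[x for x in dir(workcell) if x[0]!='_']))
w=cam('wrist','w1.png');d=cam('side')
print('w nadir',ray(w,320,200))
E
```

```text
t: 0.8
position: [541.9, -60.2, 250.3]
eef_rot: [-1.61, -2.697, 0.0]
contact_force: [0.4, 0.3, 0.5]
finger_gap: 85.1
grip_force: 0.0
[-0.33  0.37  1.31 -0.    1.46 -0.82] [541.90187901 -60.20818198 250.25852698] 19.0
w nadir (array([504.7634518 ,   7.90411247, 373.16574574]), array([ 0.15100212, -0.27192903, -0.95039621]))
```

View pics/w1.png

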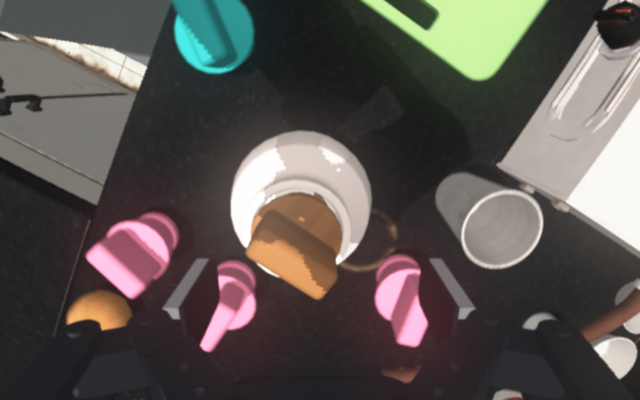

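The bar is now tilted in the picture at ~(292,255), and the tumbler at (500,230) and the pink decoys are clear of it. I need a zoom to separate the top face from the side face.

```bash
python3 - <<'E'
import cv2,numpy as np
a=cv2.imread('pics/w0.png')[280:380,250:370];b=cv2.imread('pics/w1.png')[200:310,235:355]
f=lambda i:cv2.resize(i,None,fx=3.3,fy=5/1.515,interpolation=cv2.INTER_CUBIC)
a=f(a);b=f(b);h=max(a.shape[0],b.shape[0]);a=np.pad(a,((0,h-a.shape[0]),(0,0),(0,0)))
cv2.imwrite('pics/z.png',np.hstack([a,b]));print(a.shape)
E
```

```text
(363, 396, 3)
```

View pics/z.png

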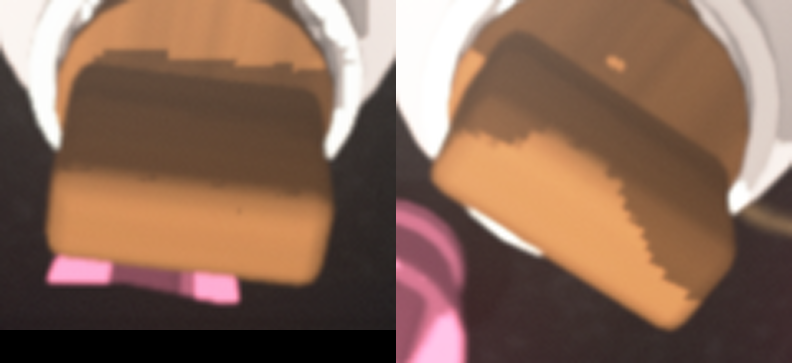

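Left zoom: top face corners in w0 are ~(265,332),(351,339),(346,366),(264,357). Right zoom: in w1 they are ~(255,238),(338,273),(317,299),(246,254).

```bash
cat >> h.py <<'E'
from scipy.spatial.transform import Rotation as Ro
def T(p,r):
    M=np.eye(4);M[:3,:3]=Ro.from_rotvec(r).as_matrix();M[:3,3]=p;return M
E
python3 - <<'E'
from h import *
w=cam('wrist');s=read_state()
T1=T(s['position'],s['eef_rot']);T0=T([549.82,0.01,249.87],[-2.2208,-2.2208,.00095])
c0=dict(w);c0['world_to_cam']=np.array(w['world_to_cam'])@T1@np.linalg.inv(T0)
A=[(265.2,332.1),(350.6,339.1),(346.4,366.4),(264.5,357.3)];B=[(255,237.9),(337.7,272.7),(317.4,299.4),(246.5,254.5)]
P=[]
for a,b in zip(A,B):
    p,e=meet(ray(c0,*a),ray(w,*b));P.append(p);print(p.round(1),round(e,1))
print('centre',np.mean(P,0).round(1))
for v,a in ((c0,A),(w,B)):
    Q=np.array([plane(v,*x,179)[:2] for x in a]);d=Q[2]-Q[3]
    d2=Q[1]-Q[0];print(Q.mean(0).round(1),Q.round(0).tolist(),np.degrees(np.arctan2(d[1],d[0])),np.degrees(np.arctan2(d2[1],d2[0])))
for n,p in(('side',(332,169.6)),):
    print('edge',meet(ray(cam(n),*p),ray(c0,307.9,335.6)))
E
```

```text
[511.8 -95.1 160.9] 3.1
[570.9 -87.7 174. ] 2.5
[ 568.7 -111.5  174.4] 2.7
[512.5 -99.4 180.3] 0.3
centre [541.  -98.4 172.4]
[541.8 -93.2] [[514.0, -79.0], [571.0, -85.0], [569.0, -108.0], [512.0, -101.0]] -7.556190578129279 -5.293794461837865
[539.7 -94.9] [[512.0, -87.0], [568.0, -84.0], [566.0, -108.0], [512.0, -100.0]] -8.20648791504753 2.911233452915505
edge (array([538.30344122, -85.12968725, 179.29104791]), np.float64(10.033965425108843))
```

```bash
python3 -m pendant '[[[0,0,0,0,0,-6.9,0.085],[0,0,0,0,0,-6.9,0.085],[0,0,0,0,0,-6.9,0.085],[0,0,0,0,0,-6.9,0.085],[0,0,0,0,0,-6.9,0.085],[0,0,0,0,0,-6.9,0.085],[0,0,0,0,0,-6.9,0.085],[0,0,0,0,0,-6.9,0.085]]]'
python3 -m pendant '[[[-0.0015,-0.017,0,0,0,0,0.085],[-0.0018,-0.0172,0,0,0,0,0.085],[0,0,0.02,0,0,0,0.085],[0,0,0,0,0,0,0.085]]]'
python3 - <<'E'
from h import *
s=read_state();print(s['qpos'].round(2),s['position'])
w=cam('wrist','w2.png')
# project predicted top corners
W=np.array(w['world_to_cam']);K=np.array([[w['fx'],0,w['cx']],[0,w['fy'],w['cy']],[0,0,1.]])
c,sn=np.cos(np.radians(-7)),np.sin(np.radians(-7))
P=np.array([[541+c*a-sn*b,-94.5+sn*a+c*b,179] for a,b in((-30,-12),(30,-12),(30,12),(-30,12))])
uv,_=cv2.projectPoints(P,cv2.Rodrigues(W[:3,:3])[0],W[:3,3],K,np.array([w['k1'],0,0,0.]))
print(uv.reshape(-1,2).round(0).tolist())
i=cv2.imread('pics/w2.png');cv2.polylines(i,[uv.reshape(-1,1,2).astype(int)],True,(255,0,0),1);cv2.imwrite('pics/w2b.png',cv2.resize(i[200:400,170:470],None,fx=2.6,fy=2.6))
E
```

```text
t: 1.67
position: [542.0, -59.9, 250.3]
eef_rot: [0.183, 3.136, 0.0]
contact_force: [0.8, 0.3, -0.3]
finger_gap: 85.2
grip_force: 0.0
t: 2.0
position: [540.2, -94.6, 227.7]
eef_rot: [-0.193, -3.131, -0.002]
contact_force: [-0.7, 0.2, -2.2]
finger_gap: 85.1
grip_force: 0.0
[-0.39  0.4   1.34 -0.    1.41 -1.84] [540.21363043 -94.61214064 227.68916563]
[[294.0, 186.0], [297.0, 289.0], [339.0, 289.0], [341.0, 186.0]]
```

View pics/w2b.png

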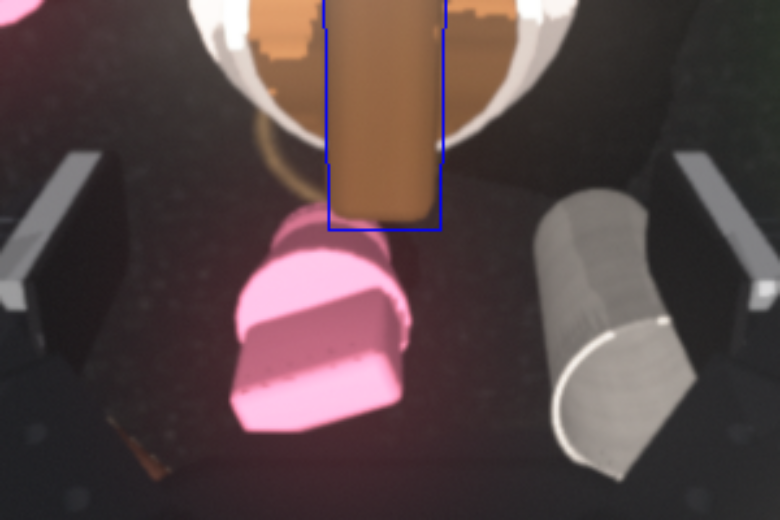

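The predicted outline lies on the bar (centre offset < 1 px sideways), so the pads are centred. Now I'll descend and close.

```bash
python3 -m pendant '[[[0,0,0.02,0,0,0,0.085],[0,0,0.02,0,0,0,0.085],[0,0,0.018,0,0,0,0.085],[0,0,0.008,0,0,0,0.085],[0,0,0,0,0,0,0.06],[0,0,0,0,0,0,0.045],[0,0,0,0,0,0,0.038],[0,0,0,0,0,0,0.032]]]'
python3 -m pendant '[[[0,0,0,0,0,0,0.028],[0,0,0,0,0,0,0.024],[0,0,0,0,0,0,0.018],[0,0,0,0,0,0,0.01],[0,0,0,0,0,0,0.005]]]'
```

```text
t: 2.72
position: [541.7, -94.4, 165.6]
eef_rot: [0.186, 3.134, -0.001]
contact_force: [-0.4, -0.2, -0.5]
finger_gap: 38.4
grip_force: 0.0
t: 3.13
position: [541.5, -95.0, 165.3]
eef_rot: [0.187, 3.134, -0.003]
contact_force: [-1.2, -3.5, 4.7]
finger_gap: 23.3
grip_force: 58.2
```

```bash
for i in 1; do python3 -m pendant '[[[0,0,0,0,0,3,0],[0,0,0,0,0,4,0],[0,0,0,0,0,4,0],[0,0,0,0,0,4,0]]]'; done; python3 -c "
from h import *;s=read_state();print(s['ft_torque'],s['contact_force'],s['qpos'])"
```

```text
t: 3.47
position: [541.6, -94.5, 165.3]
eef_rot: [0.599, 3.082, -0.0]
contact_force: [-0.5, 0.0, 6.2]
finger_gap: 23.7
grip_force: 58.3
[0.05918769 0.13035984 0.17492328] [-0.46334016  0.02254192  6.24245401] [-3.88230464e-01  4.55657096e-01  1.43668972e+00  9.49642413e-05
  1.24733184e+00 -1.57516879e+00]
```

```bash
python3 -m pendant '[[[0,0,0,0,0,4,0],[0,0,0,0,0,4,0],[0,0,0,0,0,4,0]]]'; python3 -c "
from h import *;s=read_state();print(s['ft_torque'])"
python3 -m pendant '[[[0,0,0,0,0,4,0],[0,0,0,0,0,4,0],[0,0,0,0,0,4,0]]]'; python3 -c "
from h import *;s=read_state();print(s['ft_torque'],s['qpos'])"
```

```text
t: 3.72
position: [541.7, -94.4, 165.3]
eef_rot: [0.918, 3.002, 0.0]
contact_force: [-0.1, 0.6, 6.4]
finger_gap: 23.4
grip_force: 58.3
[ 0.13881904 -0.04165038  0.15694539]
t: 3.97
position: [541.7, -94.4, 165.3]
eef_rot: [1.226, 2.89, 0.001]
contact_force: [-0.8, -0.1, 5.7]
finger_gap: 23.6
grip_force: 58.3
[ 0.1553556  -0.07220624  0.10897731] [-3.88012796e-01  4.55662897e-01  1.43663902e+00  5.36327746e-04
  1.24714170e+00 -1.15630112e+00]
```

```bash
for k in 1; do python3 -m pendant '[[[0,0,0,0,0,4,0],[0,0,0,0,0,4,0],[0,0,0,0,0,4,0]]]'; python3 -c "
from h import *;s=read_state();print(s['ft_torque'])"; done
python3 -m pendant '[[[0,0,0,0,0,4,0],[0,0,0,0,0,4,0],[0,0,0,0,0,4,0]]]'; python3 -c "
from h import *;s=read_state();print(s['ft_torque'],s['qpos'])"
```

```text
t: 4.22
position: [541.7, -94.3, 165.3]
eef_rot: [1.522, 2.746, 0.001]
contact_force: [0.3, -0.3, 5.3]
finger_gap: 23.2
grip_force: 58.2
[ 0.17168155 -0.16609661  0.18674796]
t: 4.47
position: [541.8, -94.4, 165.3]
eef_rot: [1.8, 2.572, 0.002]
contact_force: [-0.5, -0.4, 5.1]
finger_gap: 23.3
grip_force: 58.2
[ 0.10882981 -0.17395706  0.16039591] [-3.87999743e-01  4.55691745e-01  1.43658895e+00  5.22652759e-04
  1.24693811e+00 -7.37474044e-01]
```

```bash
python3 -m pendant '[[[0,0,0,0,0,4,0],[0,0,0,0,0,4,0],[0,0,0,0,0,4,0]]]'; python3 -c "
from h import *;s=read_state();print(s['ft_torque'])"
python3 -m pendant '[[[0,0,0,0,0,4,0],[0,0,0,0,0,4,0],[0,0,0,0,0,4,0]]]'; python3 -c "
from h import *;s=read_state();print(s['ft_torque']);cam('side','d2.png')
i=cv2.imread('pics/d2.png')[110:240,250:410];cv2.imwrite('pics/d2.png',cv2.resize(i,None,fx=4,fy=4))"
```

```text
t: 4.72
position: [541.8, -94.4, 165.4]
eef_rot: [2.059, 2.37, 0.002]
contact_force: [1.2, -0.7, 4.7]
finger_gap: 23.3
grip_force: 58.2
[ 0.01559001 -0.15605455  0.17690233]
t: 4.97
position: [541.9, -94.4, 165.4]
eef_rot: [2.296, 2.141, 0.002]
contact_force: [0.9, 0.5, 5.3]
finger_gap: 23.4
grip_force: 58.2
[ 0.00319486 -0.19958316  0.24164126]
```

View pics/d2.png

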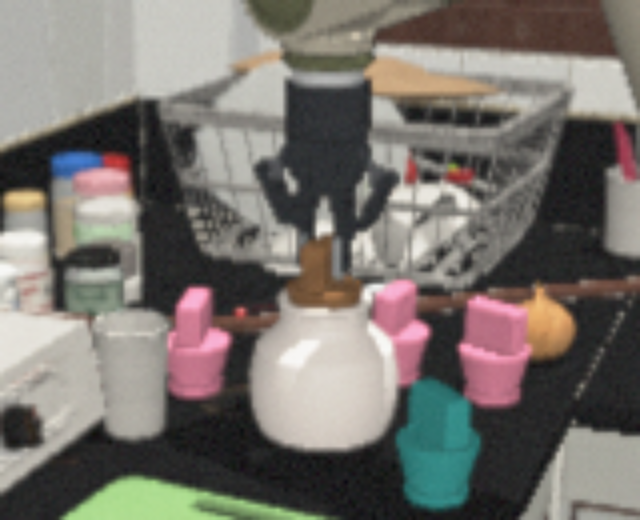

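The side view shows the bar (~(320,265) in the crop) has turned with the jaws and the jar has not moved. I'll keep turning.

```bash
python3 -m pendant '[[[0,0,0,0,0,4,0],[0,0,0,0,0,4,0]]]'; python3 -c "
from h import *;s=read_state();print(s['ft_torque'])"
python3 -m pendant '[[[0,0,0,0,0,4,0],[0,0,0,0,0,4,0]]]'; python3 -c "
from h import *;s=read_state();print(s['ft_torque'])"
```

```text
t: 5.18
position: [541.9, -94.4, 165.5]
eef_rot: [2.439, 1.976, 0.003]
contact_force: [-0.7, 0.7, 6.3]
finger_gap: 23.0
grip_force: 58.3
[-0.03829786 -0.16441153  0.16794961]
t: 5.35
position: [542.1, -94.6, 166.0]
eef_rot: [2.571, 1.8, 0.004]
contact_force: [-0.5, 0.3, 13.9]
finger_gap: 23.2
grip_force: 59.5
[-0.03116288  0.08878022  0.06546764]
```

Fz rose from 5 to 14 N and the torque fell, so it has given. I'll let it rise without turning back.

```bash
python3 -m pendant '[[[0,0,-0.002,0,0,0,0],[0,0,-0.002,0,0,0,0],[0,0,-0.002,0,0,0,0],[0,0,-0.001,0,0,0,0],[0,0,0,0,0,0,0]]]'
python3 -m pendant '[[[0,0,-0.004,0,0,0,0],[0,0,-0.005,0,0,0,0],[0,0,-0.005,0,0,0,0]]]'
```

```text
t: 5.77
position: [541.8, -94.6, 171.6]
eef_rot: [2.569, 1.805, 0.002]
contact_force: [4.1, -1.5, -1.4]
finger_gap: 23.2
grip_force: 58.7
t: 6.02
position: [540.6, -94.1, 185.1]
eef_rot: [-2.568, -1.805, 0.002]
contact_force: [0.3, -0.2, -1.6]
finger_gap: 23.2
grip_force: 59.0
```

```bash
python3 -m pendant '[[[0,0,-0.01,0,0,0,0],[0,0,-0.015,0,0,0,0],[0,0,-0.015,0,0,0,0],[0,0,-0.013,0,0,0,0],[0,0,-0.007,0,0,0,0]]]'
python3 -m pendant '[[[0.01,-0.0037,0,0,0,0,0],[0.02,-0.0074,0,0,0,0,0],[0.026,-0.0096,0,0,0,0,0],[0.026,-0.0096,0,0,0,0,0],[0.026,-0.0096,0,0,0,0,0],[0.026,-0.0096,0,0,0,0,0],[0.026,-0.0096,0,0,0,0,0]]]'
python3 -m pendant '[[[0.026,-0.0096,0,0,0,0,0],[0.026,-0.0096,0,0,0,0,0],[0.026,-0.0096,0,0,0,0,0],[0.026,-0.0096,0,0,0,0,0],[0.022,-0.0085,0,0,0,0,0],[0.01,-0.0035,0,0,0,0,0],[0.004,-0.001,0,0,0,0,0],[0,0,0,0,0,0,0]]]'
python3 - <<'E'
from h import *
s=read_state();print(s['qpos'].round(2),s['contact_force'])
a=cam('scene','s3.png');d=cam('side','d3.png');cv2.imwrite('pics/b3.png',np.hstack([cv2.resize(cv2.imread(f'pics/{n}3.png')[120:360,180:400],(396,432)) for n in 'sd']))
E
```

```text
t: 6.43
position: [541.0, -94.2, 246.7]
eef_rot: [2.57, 1.807, 0.0]
contact_force: [-0.1, 0.2, -1.8]
finger_gap: 23.4
grip_force: 59.0
t: 7.02
position: [538.8, 78.3, 244.3]
eef_rot: [-2.569, -1.806, 0.003]
contact_force: [-0.5, 0.1, -0.9]
finger_gap: 23.4
grip_force: 59.0
t: 7.68
position: [538.4, 225.9, 244.6]
eef_rot: [-2.569, -1.808, 0.002]
contact_force: [-0.0, -0.2, -2.1]
finger_gap: 23.2
grip_force: 59.0
[ 0.19  0.45  1.21 -0.    1.49  0.54] [-0.00375422 -0.24342719 -2.07216361]
```

View pics/b3.png

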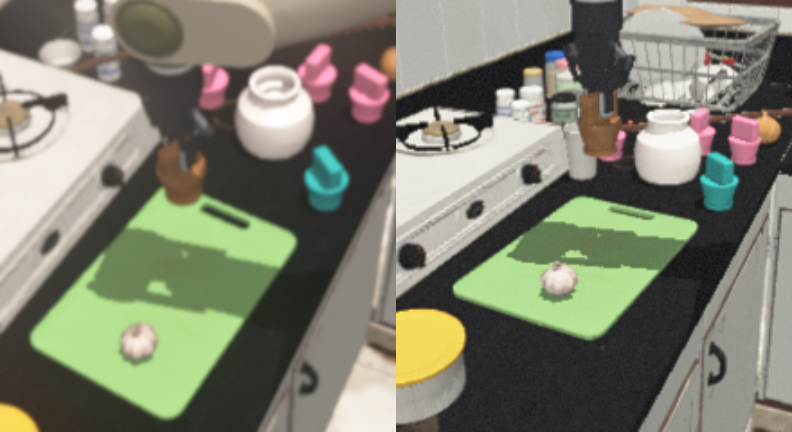

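The stopper hangs upright in the jaws over the clear board (foot at scene crop (184,200), side crop (600,155)), the jar is still standing in place, and the garlic is well away. Lowering.

```bash
python3 -m pendant '[[[0,0,0.012,0,0,0,0],[0,0,0.025,0,0,0,0],[0,0,0.03,0,0,0,0],[0,0,0.03,0,0,0,0],[0,0,0.02,0,0,0,0],[0,0,0.012,0,0,0,0],[0,0,0.008,0,0,0,0],[0,0,0.003,0,0,0,0]]]'
python3 -m pendant '[[[0,0,0.001,0,0,0,0],[0,0,0.001,0,0,0,0],[0,0,0.001,0,0,0,0],[0,0,0.001,0,0,0,0],[0,0,0,0,0,0,0]]]'
python3 - <<'E'
from h import *
d=cam('side');s=cam('scene')
for n,c in(('side',d),('scene',s)):
    h=cv2.cvtColor(c['img'],cv2.COLOR_RGB2HSV);m=cv2.inRange(h,(4,80,30),(17,255,230));m[:150]=0;m[300:]=0;m[:,:240]=0;m[:,340:]=0
    k=max(cv2.findContours(m,0,2)[0],key=cv2.contourArea)[:,0];b=k[k[:,1].argmax()];x,y,w,hh=cv2.boundingRect(k);print(n,b,(x,y,w,hh),plane(c,x+w/2,y+hh,10).round(1))
E
```

```text
t: 8.45
position: [538.8, 224.3, 104.3]
eef_rot: [-2.571, -1.804, 0.002]
contact_force: [0.2, -0.1, -1.6]
finger_gap: 23.5
grip_force: 59.0
t: 8.87
position: [538.9, 225.4, 101.6]
eef_rot: [2.57, 1.806, 0.001]
contact_force: [0.4, 0.6, -2.2]
finger_gap: 23.5
grip_force: 59.0
side [289 252] (283, 219, 23, 34) [535.4 227.1  10. ]
scene [282 269] (272, 238, 23, 32) [534.2 240.3  10. ]
```

```bash
python3 -m pendant '[[[0,0,0.002,0,0,0,0],[0,0,0.002,0,0,0,0],[0,0,0.002,0,0,0,0],[0,0,0,0,0,0,0]]]'
python3 -m pendant '[[[0,0,0.0015,0,0,0,0],[0,0,0.0015,0,0,0,0],[0,0,0,0,0,0,0]]]'
```

```text
t: 9.3
position: [538.6, 225.3, 94.8]
eef_rot: [-2.57, -1.806, 0.001]
contact_force: [0.3, -0.3, -2.0]
finger_gap: 23.2
grip_force: 59.0
t: 9.55
position: [538.7, 225.3, 92.0]
eef_rot: [-2.57, -1.806, 0.001]
contact_force: [-0.1, -0.3, -2.0]
finger_gap: 23.0
grip_force: 59.0
```

```bash
python3 -m pendant '[[[0,0,0.001,0,0,0,0],[0,0,0.001,0,0,0,0],[0,0,0,0,0,0,0]]]'
python3 -m pendant '[[[0,0,0.001,0,0,0,0],[0,0,0,0,0,0,0]]]'
```

```text
t: 9.8
position: [538.8, 225.3, 90.1]
eef_rot: [-2.57, -1.806, 0.0]
contact_force: [-0.1, -0.1, -1.1]
finger_gap: 23.2
grip_force: 59.0
t: 9.97
position: [538.9, 225.4, 89.9]
eef_rot: [2.57, 1.806, 0.001]
contact_force: [-1.6, -0.4, 4.3]
finger_gap: 23.3
grip_force: 59.7
```

Touchdown at ~6 N. Releasing gently and withdrawing.

```bash
python3 -m pendant '[[[0,0,0,0,0,0,0.024],[0,0,0,0,0,0,0.028],[0,0,0,0,0,0,0.035],[0,0,0,0,0,0,0.05],[0,0,0,0,0,0,0.07],[0,0,0,0,0,0,0.07]]]'
python3 -m pendant '[[[0,0,-0.01,0,0,0,0.07],[0,0,-0.02,0,0,0,0.07],[0,0,-0.03,0,0,0,0.07],[0,0,-0.03,0,0,0,0.07],[0,0,-0.02,0,0,0,0.07],[0,0,-0.01,0,0,0,0.07],[0,0,0,0,0,0,0.07],[0,0,0,0,0,0,0.07]]]'
python3 - <<'E'
from h import *
a=cam('scene','s4.png');d=cam('side','d4.png');cv2.imwrite('pics/b4.png',np.hstack([cv2.resize(cv2.imread(f'pics/{n}4.png')[120:360,180:400],(396,432)) for n in 'sd']))
E
```

```text
t: 10.47
position: [538.9, 225.3, 89.2]
eef_rot: [2.57, 1.806, -0.0]
contact_force: [0.5, 1.0, 0.5]
finger_gap: 69.1
grip_force: 0.0
t: 11.13
position: [538.6, 225.3, 208.8]
eef_rot: [-2.57, -1.806, 0.001]
contact_force: [-0.2, 0.4, -0.4]
finger_gap: 70.1
grip_force: 0.0
```

View pics/b4.png

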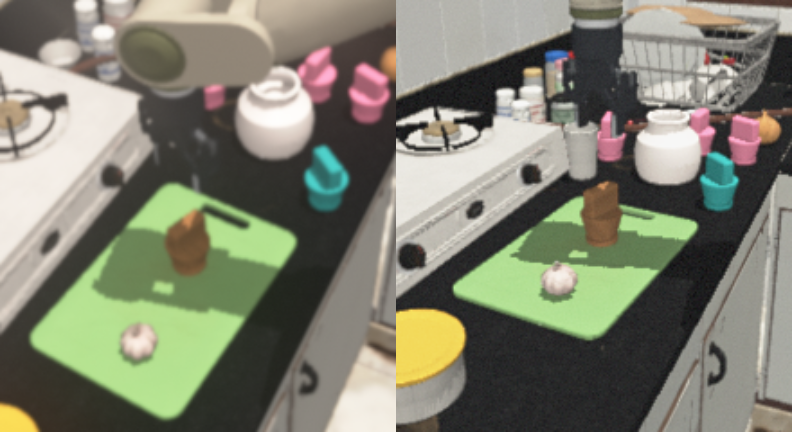

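The stopper stands upright on the board (scene crop (188,245), side crop (600,215)). The jar, garlic, tumbler and onion look undisturbed, and the hand is clear.

```bash
python3 -c "
from workcell import *
print(finish_job())"
```

```text
the job is handed in; nothing more can be done
None
```

The stopper broke free after about 103 degrees of twist and now stands upright, handle up, on the clear part of the board; the last pictures show the jar, garlic, onion and tumbler undisturbed, and the job was handed in at about 11 s.

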